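# Mesh the reamer onto the citrus juicer's spindle and press to start

## Task

Pick up the yellow reamer and fit it on the spindle of the electric citrus juicer: turn it until its socket meshes with the spindle's splines and slide it fully home on the spindle's seat. Then press it well down against the spring, as one does to run the juicer, and finish like that, with the reamer still gripped and kept pressed down: do not let go. Leave the other things on the stand where they are.

Things in the scene. Friction and masses are not known exactly. Their poses are not given: they have to be found in the camera images.
- reamer: Yellow citrus reamer, 100 to 200 g, loose, standing upright. Square hub 40x40 mm, 34 mm tall, four upright flats to grip, square to its x and y axes; above it a ribbed dome, 39 mm wide at the hub, tip 64 mm above the underside. Origin: centre of the underside; z up. Same after every quarter turn: any two flats will do.
- reamer_socket (a point): Mouth of the socket, at the centre of the reamer's underside; axes as the reamer's. The socket goes up 34 mm: a cross of two slots along x and y, each 8.4 mm wide and 33 mm from end to end, with an opening of 15 mm round the middle: 1.7 mm to spare each side of a spline, 1 mm round the core.
- juicer: Electric citrus juicer, fixed to the stand: round aluminium housing, 133 mm wide at the foot, with a shallow steel dish on top (floor 85 mm, rim 94 mm above the stand, rim 128 mm wide) and a short spout on its -x side. Origin: centre of its underside, on the spindle's axis; z up.
- spindle_seat (a point): Centre of the spindle's black round seat (35 mm wide) in the middle of the dish, 95 mm above the stand when not pressed; z up, turns with the spindle. The spindle's four splines form a cross along this point's x and y axes, at a new angle each time. The reamer's underside rests on the seat when home; unmeshed it stops on the spline tops, 14 mm higher.
- spindle_tip (a point): Tip of the spindle's round steel core: 13 mm thick, pointed, 30 mm tall above the seat. Round its foot the four straight steel splines: 5 mm wide, 30 mm across from end to end, rounded tops 14 mm above the seat. Gears hold the spindle (0.7 N m to turn it), so turn the reamer to suit; within about 0.08 rad it slides on freely, beyond it binds or stands on the tops.
- spindle (a joint): How far the spindle is pressed down against its spring, in m: 0 up, 0.008 at the stop. It needs about 4 N to start moving, 8 N at 4 mm, 13 N at the stop; the reamer's weight alone does not press it. The start switch closes at 4 mm. It also goes down when pressed on the spline tops, which does not count.
- shaker_tin: Bystander, leave alone: slim polished steel shaker tin, 74 mm wide, 156 mm tall. Origin: centre of its underside, at its start.
- salt_cellar: Bystander, leave alone: round wooden salt cellar with a lid, 70 mm wide, 67 mm tall. Origin: centre of its underside, at its start.
- bar_votive: Bystander, leave alone: ribbed pale-coloured glass candle holder, 73 mm wide, 104 mm tall. Origin: centre of its underside, at its start.
- bar_tumbler_2: Bystander, leave alone: clear glass tumbler, 76 mm wide, 86 mm tall. Origin: centre of its underside, at its start.
- lemon_0: Bystander, leave alone: lemon, 83x58x58 mm. Origin: centre of its underside, at its start.
- lime_0: Bystander, leave alone: lime, 52x43x42 mm. Origin: centre of its underside, at its start.
- jigger: Bystander, leave alone: steel double jigger, 41 mm wide, 97 mm tall. Origin: centre of its underside, at its start.
- wine_a: Bystander, leave alone: wine bottle with dark capsule, 74 mm wide, 299 mm tall. Origin: centre of its underside, at its start.
Things that resemble listed ones, but are neither listed nor needed, are in the scene too. What is shaped like the reamer but brown or turquoise is not meant.

How it is judged:
By the outcome, as a careful person would: the job done as asked, in the order asked, and still so for the second after the job is handed in, while the arm keeps its last pose, push and grip.
It also fails if it takes over 40 s, if anything falls off the work surface, if the arm or the gripper's body presses on something with over 40 N, if the wrist force passes 120 N, or if a joint passes its speed limit or range.

## Robot

A 7-joint arm with a two-finger parallel gripper is mounted at the origin on a cart in front of the work surface, level with it; the furniture and walls round the work are solid. World frame = base frame: x ahead of the robot, y to its left, z up, the work surface at z = 0. Lengths are in mm, angles in rad, forces in N, time in s.
With the tool pointing down it reaches from about 400 to 875 mm from the base axis. Payload 4.4 kg.
Tool frame: the origin (TCP) lies at the very end of the fingers, on their centre line; the grasp point (between the pads) lies 19 mm behind it; z points along the fingers, y is the direction in which the jaws open and shut (so a half turn about z gives the same grasp; the last joint's range is limited). The gripper opens to 85 mm and grips with 20 to 120 N. Pads are 22 mm wide; open, the fingers measure 114 mm over their backs; the gripper's body (76 mm by 85 mm) begins 54 mm behind the grasp point. The pads swing forward as they close: fully open they stand 13 mm farther back than shut.
Start: joints at [-1.318, 0.628, 0.038, 1.517, -0.027, 0.996, -0.02], TCP at [203.704, 617.27, 231.313] pointing down, gripper open.
Joint ranges: [-3.06, 3.06], [-0.37, 2.12], [-1.25, 1.32], [0.18, 2.47], [-1.1, 4.24], [0.23, 1.98], [-2.94, 2.94]. Speed limits (rad/s): [2.57, 2.57, 3.14, 3.14, 3.14, 3.14, 3.14].

## Interface

Orientations are given as [roll, pitch, yaw] about the fixed x, y, z axes, in that order (R = Rz(yaw) Ry(pitch) Rx(roll)).
In Python, from cell import read_state, get_image, calibration, finish_job gives the robot as it stands. The module is installed in compiled form; this text tells all that it offers.
- The arm moves only by the tool apply_moves, never from a script. Its argument "increments" is a list of rows, each an object of numbers: "tx", "ty", "tz": the shift along the world's x, y, z in m; "rx", "ry", "rz": the turn, a rotation vector about the world's x, y, z in units of 5 degrees (1.0 is 5 degrees); "claw": the finger opening in m, from 0 to 0.0854. In form: [{"tx": .., "ty": .., "tz": .., "rx": .., "ry": .., "rz": .., "claw": ..}, ...]. A call has 1 to 12 rows; each row is the pose to reach, as a shift and turn from the pose commanded when the call began; what a row does not reach only later rows make up. A row lasts 1/10 s, in which the tool goes at most 50 mm and 8.59 degrees, less where a joint would pass 70% of its speed; a pose out of reach is approached as far as the arm can. A call with a gripper value outside its range is refused whole. The fingers move at their own pace and stop on an object; the grip force is fixed at half the most. Time passes only in rows, so rows that repeat a pose let the fingers close. It gives the time, the measured TCP pose, the force and the opening at its end, in the units of the state.
- read_state(): the state, without advancing time (a new reading comes with each control period).
- get_image(name): name is "side" or "top"; returns the picture (400x640x3 uint8, red, green, blue); there is no depth.
- calibration(name): a dict with "camera_matrix" (3x3 intrinsics, pixels), "origin" and "attitude" of the camera in the world. Camera axes: x right, y up, looking along -z (the intrinsics and any distortion apply to the point x, -y, -z); pixel columns grow to the right and rows downward; lengths in mm; the calibration is good to about 2 mm. A picture is of the moment at which its call begins. calibration takes no time and is no camera call.
- finish_job(): hands the job in, once; it reports no verdict.
The state is a dict: "clock": time; "qpos": joint angles; "qd": joint speeds; "tau": joint torques, N m; "eef_pos": TCP position; "tool_rot": TCP orientation; "force": force on the tool from outside, world axes, zero at the start; "torque": the same for the moment, N m; "width": finger opening in mm.
Only numpy, scipy, OpenCV 4.12 (cv2) and the standard library are available. Lean on these libraries where they do the work, as an engineer would, in place of code of your own. Each camera call takes 0.05 s, during which the arm holds its last target. There are 200 camera calls.

## Working session

There is one attempt and no reset: what is moved stays moved. The work goes in short steps, Python scripts to look and compute and a tool call to move; the robot and the scene stay as the last step left them, time stands still between calls to the robot, and variables do not carry over. Pictures are saved under pics/ and viewed, about 8 in all and at most 12, crops included, and the job is handed in when it is done.

Besides the shell and the picture viewer there is one more tool, called after "Call:" as name(argument=value, ...), one argument or row to a line, values as JSON. apply_moves: Moves the arm, as the interface text tells. Its arguments: {"type":"object","properties":{"increments":{"type":"array"}},"required":["increments"]}

```bash
mkdir -p pics; python3 - <<'E'
from cell import *
import cv2
for n in("top","side"):
    im=get_image(n); cv2.imwrite(f"pics/{n}0.png",im[:,:,::-1]); print(n,calibration(n))
s=read_state(); print({k:s[k] for k in("clock","eef_pos","tool_rot","force","width")})
E
```

```text
top {'camera_matrix': array([[488.16213367,   0.        , 316.28416641],
       [  0.        , 488.16213367, 198.0007915 ],
       [  0.        ,   0.        ,   1.        ]]), 'origin': array([ 370.71475569,  -14.26659383, 1409.95229337]), 'attitude': array([ 0.13818262, -0.01851349, -1.55247144])}
side {'camera_matrix': array([[490.62455857,   0.        , 319.65872552],
       [  0.        , 490.62455857, 197.42176286],
       [  0.        ,   0.        ,   1.        ]]), 'origin': array([474.52793373, 933.22229826, 928.13661171]), 'attitude': array([ 0.84996001, -0.00693191, -3.05060144])}
{'clock': 0.1, 'eef_pos': array([203.52760659, 616.72361293, 230.45499013]), 'tool_rot': array([-3.13986440e+00,  3.86997185e-05,  2.82278340e+00]), 'force': array([-0.75916946,  0.91921594, -0.66278888]), 'width': 85.3014455774645}
```

View pics/top0.png

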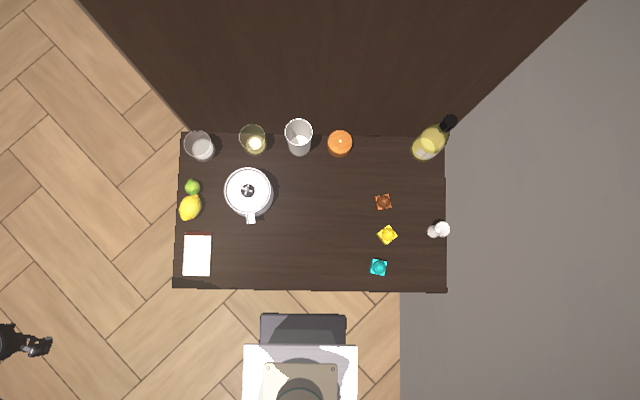

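View pics/side0.png

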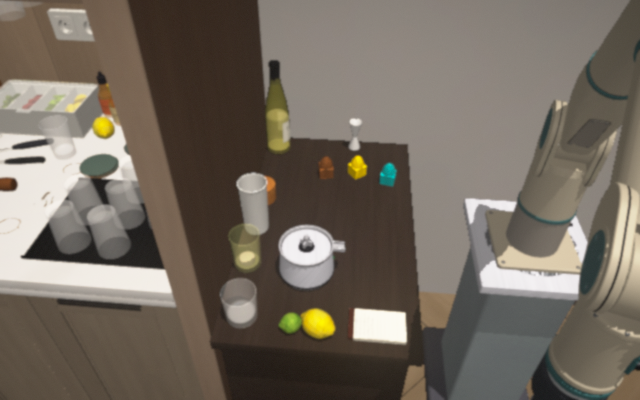

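The top view shows the yellow reamer at (387,234), with lookalikes in brown at (384,201) and turquoise at (378,267). The lemon at (190,208) is also yellow. The juicer's spindle is at (248,190) top and (307,243) side. By the description I choose (387,234), which is (357,167) in the side view.

```bash
cat > h.py <<'E'
from cell import *
import numpy as np, cv2
from scipy.spatial.transform import Rotation as R
def ray(n,u,v):
    c=calibration(n);K=c["camera_matrix"]
    d=np.array([(u-K[0,2])/K[0,0],-(v-K[1,2])/K[1,1],-1.])
    return c["origin"],R.from_euler("xyz",c["attitude"]).apply(d)
def plane(n,u,v,z):
    o,d=ray(n,u,v); return o+d*(z-o[2])/d[2]
def proj(n,p):
    c=calibration(n);K=c["camera_matrix"]
    q=R.from_euler("xyz",c["attitude"]).inv().apply(np.asarray(p)-c["origin"])
    return K[0,0]*q[0]/-q[2]+K[0,2], K[1,1]*q[1]/q[2]+K[1,2]
def cross(a,b):
    (o,d),(p,e)=ray(*a),ray(*b)
    A=np.c_[d,-e]; t=np.linalg.lstsq(A,p-o,rcond=None)[0]
    x,y=o+d*t[0],p+e*t[1]; return (x+y)/2,np.linalg.norm(x-y)
E
python3 - <<'E'
from h import *
ims={}
for n in("top","side"):
    ims[n]=np.mean([get_image(n) for _ in range(4)],0).astype(np.uint8)[:,:,::-1].copy()
    cv2.imwrite(f"pics/{n}1.png",ims[n])
def crop(n,u,v,r=20,s=20): return cv2.resize(ims[n][v-r+5:v+r-5,u-r:u+r],None,fx=10,fy=10,interpolation=cv2.INTER_CUBIC)
a=np.vstack([np.hstack([crop("top",387,234),crop("top",248,190)]),np.hstack([crop("side",357,167),crop("side",307,243)])])
cv2.imwrite("pics/crop1.png",a)
for n,box in(("top",(370,215,405,250)),("side",(340,150,375,185))):
    h=cv2.cvtColor(ims[n],cv2.COLOR_BGR2HSV)
    m=cv2.inRange(h,(20,120,60),(38,255,255)); k=np.zeros_like(m);x0,y0,x1,y1=box;k[y0:y1,x0:x1]=m[y0:y1,x0:x1]
    c=max(cv2.findContours(k,0,1)[0],key=cv2.contourArea)
    print(n,cv2.contourArea(c),cv2.boundingRect(c),cv2.minAreaRect(c))
    if n=="top":
        w=np.array([plane(n,u,v,30)[:2] for u,v in c[:,0]],np.float32); print("world rect",cv2.minAreaRect(w))
# lower hub rectangle check: spindle tip rough
print(cross(("top",248,190),("side",307,243)))
E
```

```text
top 232.5 (376, 225, 22, 20) ((386.7200622558594, 234.46002197265625), (15.600000381469727, 16.600000381469727), 53.13010025024414)
world rect ((463.066650390625, -237.74224853515625), (43.765750885009766, 47.57227325439453), 37.54701232910156)
side 363.5 (347, 154, 21, 26) ((357.25, 167.75001525878906), (21.21320343017578, 21.920310974121094), 45.0)
(array([570.89626554, 150.84859962,  94.87700432]), np.float64(2.43970155643829))
```

View pics/crop1.png

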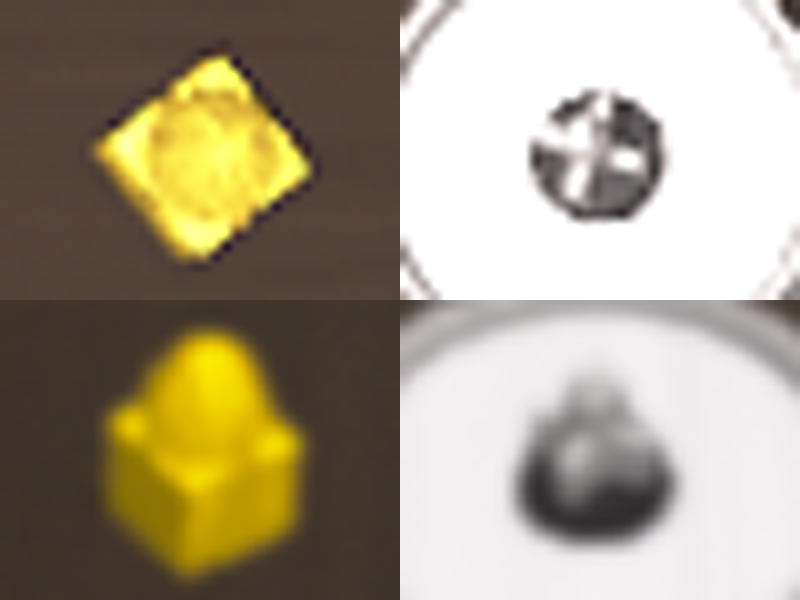

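The crop confirms the choice: a yellow reamer with a square hub and dome, its top-hub corners near (376,233), (389,224), (398,236) and (386,245). The spindle cross is visible and its seat disc is centred near (247,190). Next I refine the positions and angles.

```bash
cat > meas.py <<'E'
from h import *
im=cv2.imread("pics/top1.png"); g=cv2.cvtColor(im,6).astype(np.float32)
# reamer corners (crop coords) on hub top z=34
P=np.array([plane("top",367+x/10-.45,219+y/10-.45,34)[:2] for x,y in[(95,150),(222,55),(312,170),(195,262)]])
d=P[2]-P[0];e=P[1]-P[3]
print("corners",P.round(1),"c",P.mean(0),"diag",np.hypot(*d),np.hypot(*e),"yaw mod90",[np.degrees(np.arctan2(q[1],q[0])-np.pi/4)%90 for q in(d,e)])
# seat disc: fill dark region in top
m=(g[175:205,233:263]<170).astype(np.uint8); n,l,s,c=cv2.connectedComponentsWithStats(m); 
i=1+np.argmin([np.hypot(*(c[k]-[14.5,15])) for k in range(1,n)])
ct=max(cv2.findContours((l==i).astype(np.uint8),0,1)[0],key=cv2.contourArea); hull=cv2.convexHull(ct)
(cx,cy),r=cv2.minEnclosingCircle(hull); u,v=cx+233,cy+175; S=plane("top",u,v,95); print("seat px",u,v,r,S, "mm r",r*1315/488)
# dish rim/housing outline centre
m=(cv2.inRange(cv2.cvtColor(im,40),(0,0,120),(180,60,255)))[160:222,215:285]
for C in (S[:2],S[:2]+[2,0],S[:2]+[-2,0],S[:2]+[0,2],S[:2]+[0,-2]):
    o=[]
    for z in(105,109):
      for rr in((9,11,13),(10,12,14)):
        a=np.arange(0,2*np.pi,np.pi/90);f=0
        for q in rr:
            uv=np.array([proj("top",[C[0]+q*np.cos(t),C[1]+q*np.sin(t),z]) for t in a],np.float32)
            f=f+cv2.remap(g,uv[None,:,0],uv[None,:,1],cv2.INTER_CUBIC)[0]
        F=(f*np.exp(-4j*a)).sum(); o.append((round(np.degrees(-np.angle(F.conj()) /4)%90,1),int(abs(F))))
    print(C.round(1),o)
for a in[(545,142),(632,160),(600,105),(580,195)]: print(plane("top",228+(a[0]-400)/10-.45,175+a[1]/10-.45,107).round(1))
E
python3 meas.py
```

```text
corners [[ 464.7 -206.9]
 [ 492.3 -242.9]
 [ 460.3 -268.3]
 [ 433.7 -235.1]] c [ 462.76378992 -238.3022916 ] diag 61.60597574978128 59.10062579382529 yaw mod90 [np.float64(40.86032350013201), np.float64(37.462943549055396)]
seat px 247.35294151306152 190.1176471710205 6.45060396194458 [571.74994806 152.55399683  95.        ] mm r 17.382262725321972
[571.7 152.6] [(np.float64(17.1), 16956), (np.float64(16.4), 16741), (np.float64(16.9), 19778), (np.float64(16.6), 18970)]Traceback (most recent call last):
  File "meas.py", line 20, in <module>
    uv=np.array([proj("top",[C[0]+q*np.cos(t),C[1]+q*np.sin(t),z]) for t in a],np.float32)
                 ~~~~^^^^^^^^^^^^^^^^^^^^^^^^^^^^^^^^^^^^^^^^^^^^^
  File "h.py", line 11, in proj
    c=calibration(n);K=c["camera_matrix"]
ValueError: time passes only in moves, steps and waits
```

Call:
apply_moves(
  increments=[
    {"tx": 0.3,"ty": -0.4,"tz": 0.0,"rz": -16,"claw": 0.07},
    {"tx": 0.3,"ty": -0.4,"rz": -16,"claw": 0.07},
    {"tx": 0.3,"ty": -0.4,"rz": -16,"claw": 0.07},
    {"tx": 0.3,"ty": -0.4,"rz": -16,"claw": 0.07},
    {"tx": 0.3,"ty": -0.4,"rz": -16,"claw": 0.07},
    {"tx": 0.3,"ty": -0.4,"rz": -16,"claw": 0.07},
    {"tx": 0.3,"ty": -0.4,"rz": -16,"claw": 0.07},
    {"tx": 0.3,"ty": -0.4,"rz": -16,"claw": 0.07},
    {"tx": 0.3,"ty": -0.4,"rz": -16,"claw": 0.07},
    {"tx": 0.3,"ty": -0.4,"rz": -16,"claw": 0.07},
    {"tx": 0.3,"ty": -0.4,"rz": -16,"claw": 0.07},
    {"tx": 0.3,"ty": -0.4,"rz": -16,"claw": 0.07},
  ],
)

```text
$.increments[0]: bad value
```

```bash
sed -i 's/^import numpy.*/&\nfrom functools import lru_cache\ncalibration=lru_cache(calibration)/' h.py; python3 meas.py | tail -9; python3 -c "
from cell import *;s=read_state();print(s['clock'],s['eef_pos'],s['tool_rot'],s['force'],s['width'])"
```

```text
[571.7 152.6] [(np.float64(17.1), 16956), (np.float64(16.4), 16741), (np.float64(16.9), 19778), (np.float64(16.6), 18970)]
[573.7 152.6] [(np.float64(16.9), 17401), (np.float64(16.7), 16809), (np.float64(16.8), 17155), (np.float64(17.0), 16623)]
[569.7 152.6] [(np.float64(15.7), 8450), (np.float64(15.7), 9392), (np.float64(15.8), 13007), (np.float64(15.7), 13473)]
[571.7 154.6] [(np.float64(16.6), 20628), (np.float64(16.9), 19540), (np.float64(17.1), 21130), (np.float64(17.3), 19663)]
[571.7 150.6] [(np.float64(20.7), 8263), (np.float64(18.9), 8313), (np.float64(18.6), 11514), (np.float64(17.4), 11512)]
[573.3 165.4 107. ]
[568.9 141.9 107. ]
[583.8 151.  107. ]
[559.1 155.5 107. ]
0.5 [203.69819843 617.24589441 231.2679815 ] [-3.14152182e+00 -2.02604033e-05  2.82275247e+00] [ 0.1317802  -0.70717725  0.05779377] 84.90972381762397
```

Call:
apply_moves(
  increments=[
    {"tx": 0.3,"ty": -0.4,"tz": 0.0,"rx": 0,"ry": 0,"rz": -16,"claw": 0.07},
    {"tx": 0.3,"ty": -0.4,"tz": 0.0,"rx": 0,"ry": 0,"rz": -16,"claw": 0.07},
    {"tx": 0.3,"ty": -0.4,"tz": 0.0,"rx": 0,"ry": 0,"rz": -16,"claw": 0.07},
    {"tx": 0.3,"ty": -0.4,"tz": 0.0,"rx": 0,"ry": 0,"rz": -16,"claw": 0.07},
    {"tx": 0.3,"ty": -0.4,"tz": 0.0,"rx": 0,"ry": 0,"rz": -16,"claw": 0.07},
    {"tx": 0.3,"ty": -0.4,"tz": 0.0,"rx": 0,"ry": 0,"rz": -16,"claw": 0.07},
    {"tx": 0.3,"ty": -0.4,"tz": 0.0,"rx": 0,"ry": 0,"rz": -16,"claw": 0.07},
    {"tx": 0.3,"ty": -0.4,"tz": 0.0,"rx": 0,"ry": 0,"rz": -16,"claw": 0.07},
    {"tx": 0.3,"ty": -0.4,"tz": 0.0,"rx": 0,"ry": 0,"rz": -16,"claw": 0.07},
    {"tx": 0.3,"ty": -0.4,"tz": 0.0,"rx": 0,"ry": 0,"rz": -16,"claw": 0.07},
    {"tx": 0.3,"ty": -0.4,"tz": 0.0,"rx": 0,"ry": 0,"rz": -16,"claw": 0.07},
    {"tx": 0.3,"ty": -0.4,"tz": 0.0,"rx": 0,"ry": 0,"rz": -16,"claw": 0.07},
  ],
)

```text
clock: 1.7
eef_pos: [504.4, 215.9, 231.4]
tool_rot: [3.141, -0.0, 1.423]
force: [-0.2, 0.8, -0.7]
width: 69.8
```

Call:
apply_moves(
  increments=[
    {"tx": -0.041,"ty": -0.456,"tz": 0.0,"rx": 0,"ry": 0,"rz": -8.55,"claw": 0.07},
    {"tx": -0.041,"ty": -0.456,"tz": 0.0,"rx": 0,"ry": 0,"rz": -8.55,"claw": 0.07},
    {"tx": -0.041,"ty": -0.456,"tz": 0.0,"rx": 0,"ry": 0,"rz": -8.55,"claw": 0.07},
    {"tx": -0.041,"ty": -0.456,"tz": 0.0,"rx": 0,"ry": 0,"rz": -8.55,"claw": 0.07},
    {"tx": -0.041,"ty": -0.456,"tz": 0.0,"rx": 0,"ry": 0,"rz": -8.55,"claw": 0.07},
    {"tx": -0.041,"ty": -0.456,"tz": 0.0,"rx": 0,"ry": 0,"rz": -8.55,"claw": 0.07},
    {"tx": -0.041,"ty": -0.456,"tz": 0.0,"rx": 0,"ry": 0,"rz": -8.55,"claw": 0.07},
    {"tx": -0.041,"ty": -0.456,"tz": 0.0,"rx": 0,"ry": 0,"rz": -8.55,"claw": 0.07},
    {"tx": -0.041,"ty": -0.456,"tz": 0.0,"rx": 0,"ry": 0,"rz": -8.55,"claw": 0.07},
    {"tx": -0.041,"ty": -0.456,"tz": 0.0,"rx": 0,"ry": 0,"rz": -8.55,"claw": 0.07},
    {"tx": -0.041,"ty": -0.456,"tz": -0.1,"rx": 0,"ry": 0,"rz": -8.55,"claw": 0.07},
    {"tx": -0.041,"ty": -0.456,"tz": -0.1,"rx": 0,"ry": 0,"rz": -8.55,"claw": 0.07},
  ],
)

```text
clock: 2.9
eef_pos: [464.9, -237.4, 131.2]
tool_rot: [3.139, -0.003, 0.683]
force: [0.5, 0.5, -0.3]
width: 70.0
```

Call:
apply_moves(
  increments=[
    {"tx": 0,"ty": 0,"tz": -0.035,"rx": 0,"ry": 0,"rz": 0,"claw": 0.07},
    {"tx": 0,"ty": 0,"tz": -0.07,"rx": 0,"ry": 0,"rz": 0,"claw": 0.07},
    {"tx": 0,"ty": 0,"tz": -0.1,"rx": 0,"ry": 0,"rz": 0,"claw": 0.07},
    {"tx": 0,"ty": 0,"tz": -0.12,"rx": 0,"ry": 0,"rz": 0,"claw": 0.07},
    {"tx": 0,"ty": 0,"tz": -0.126,"rx": 0,"ry": 0,"rz": 0,"claw": 0.07},
    {"tx": 0,"ty": 0,"tz": -0.126,"rx": 0,"ry": 0,"rz": 0,"claw": 0.07},
  ],
)

```text
clock: 3.5
eef_pos: [463.0, -237.0, 4.8]
tool_rot: [-3.14, -0.0, 0.682]
force: [0.1, -0.4, 0.0]
width: 69.6
```

```bash
python3 - <<'E'
from h import *
a,b=[get_image(n)[:,:,::-1] for n in("top","side")]
f=lambda i,u,v:cv2.resize(i[v-25:v+25,u-25:u+25],(400,400),interpolation=cv2.INTER_CUBIC)
cv2.imwrite("pics/grasp.png",np.hstack([f(a,387,234),f(b,357,165)]))
E
```

```text
(no output)
```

View pics/grasp.png

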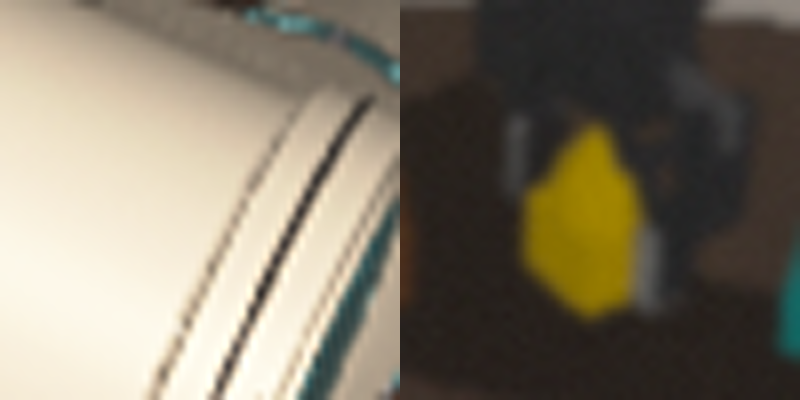

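The side view shows the reamer between the open fingers; the arm blocks the top view. I'll close the gripper.

Call:
apply_moves(
  increments=[
    {"tx": 0,"ty": 0,"tz": 0,"rx": 0,"ry": 0,"rz": 0,"claw": 0.045},
    {"tx": 0,"ty": 0,"tz": 0,"rx": 0,"ry": 0,"rz": 0,"claw": 0.03},
    {"tx": 0,"ty": 0,"tz": 0,"rx": 0,"ry": 0,"rz": 0,"claw": 0.03},
    {"tx": 0,"ty": 0,"tz": 0,"rx": 0,"ry": 0,"rz": 0,"claw": 0.03},
    {"tx": 0,"ty": 0,"tz": 0,"rx": 0,"ry": 0,"rz": 0,"claw": 0.03},
    {"tx": 0,"ty": 0,"tz": 0,"rx": 0,"ry": 0,"rz": 0,"claw": 0.03},
  ],
)

```text
clock: 4.2
eef_pos: [463.5, -238.9, 6.5]
tool_rot: [3.14, -0.001, 0.681]
force: [-1.4, 0.1, 6.6]
width: 39.6
```

Call:
apply_moves(
  increments=[
    {"tx": 0,"ty": 0,"tz": 0.02,"rx": 0,"ry": 0,"rz": 0,"claw": 0.03},
    {"tx": 0,"ty": 0,"tz": 0.06,"rx": 0,"ry": 0,"rz": 0,"claw": 0.03},
    {"tx": 0,"ty": 0,"tz": 0.11,"rx": 0,"ry": 0,"rz": 0,"claw": 0.03},
    {"tx": 0,"ty": 0,"tz": 0.16,"rx": 0,"ry": 0,"rz": 0,"claw": 0.03},
    {"tx": 0,"ty": 0,"tz": 0.195,"rx": 0,"ry": 0,"rz": 0,"claw": 0.03},
    {"tx": 0,"ty": 0,"tz": 0.195,"rx": 0,"ry": 0,"rz": 0,"claw": 0.03},
  ],
)

```text
clock: 4.8
eef_pos: [465.2, -240.5, 205.3]
tool_rot: [3.133, -0.005, 0.68]
force: [0.8, -0.8, -1.2]
width: 38.8
```

Call:
apply_moves(
  increments=[
    {"tx": 0.01,"ty": 0.036,"tz": 0,"rx": 0,"ry": 0,"rz": 1,"claw": 0.03},
    {"tx": 0.02,"ty": 0.08,"tz": 0,"rx": 0,"ry": 0,"rz": 2,"claw": 0.03},
    {"tx": 0.033,"ty": 0.12,"tz": 0,"rx": 0,"ry": 0,"rz": 3,"claw": 0.03},
    {"tx": 0.045,"ty": 0.165,"tz": 0,"rx": 0,"ry": 0,"rz": 4,"claw": 0.03},
    {"tx": 0.058,"ty": 0.21,"tz": 0,"rx": 0,"ry": 0,"rz": 5,"claw": 0.03},
    {"tx": 0.07,"ty": 0.255,"tz": 0,"rx": 0,"ry": 0,"rz": 6,"claw": 0.03},
    {"tx": 0.083,"ty": 0.3,"tz": 0,"rx": 0,"ry": 0,"rz": 7,"claw": 0.03},
    {"tx": 0.095,"ty": 0.345,"tz": 0,"rx": 0,"ry": 0,"rz": 7,"claw": 0.03},
    {"tx": 0.109,"ty": 0.375,"tz": 0,"rx": 0,"ry": 0,"rz": 7,"claw": 0.03},
    {"tx": 0.109,"ty": 0.392,"tz": 0,"rx": 0,"ry": 0,"rz": 7,"claw": 0.03},
    {"tx": 0.109,"ty": 0.392,"tz": -0.05,"rx": 0,"ry": 0,"rz": 7,"claw": 0.03},
    {"tx": 0.109,"ty": 0.392,"tz": -0.05,"rx": 0,"ry": 0,"rz": 7,"claw": 0.03},
  ],
)

```text
clock: 6.0
eef_pos: [566.2, 152.7, 144.8]
tool_rot: [-3.131, 0.006, 1.292]
force: [-1.8, -0.3, -1.8]
width: 38.7
```

```bash
python3 - <<'E'
from h import *
b=np.mean([get_image("side") for _ in range(3)],0).astype(np.uint8)[:,:,::-1].copy()
cv2.imwrite("pics/side2.png",b)
s=read_state();print(s['clock'],s['eef_pos'],s['tool_rot'],s['force'],s['width'])
f=lambda i,u,v:cv2.resize(i[v-40:v+40,u-40:u+40],(480,480),interpolation=cv2.INTER_CUBIC)
cv2.imwrite("pics/hover.png",f(b,307,230))
print(proj("side",s['eef_pos']), proj("side",[571.7,153.5,125]),proj("side",[571.7,153.5,95]))
E
```

```text
6.15 [571.89142217 151.80153025 151.04733836] [3.14110586e+00 6.60267138e-04 1.28920251e+00] [ 0.46743522  0.61293672 -0.07352587] 38.99736372797499
(np.float64(305.7302318545853), np.float64(225.94705352387564)) (np.float64(305.864875376793), np.float64(234.6083803886543)) (np.float64(306.0149891411715), np.float64(243.6640008401461))
```

View pics/hover.png

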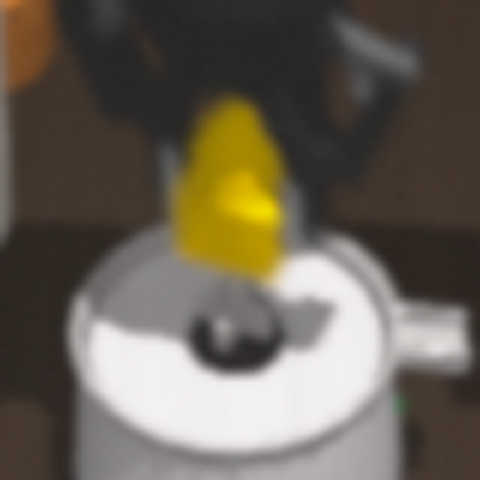

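```bash
python3 - <<'E'
from h import *
b=cv2.imread("pics/side2.png")
h=cv2.cvtColor(b,40); m=cv2.inRange(h,(18,130,60),(38,255,255))[190:300,280:335]
c=max(cv2.findContours(m,0,1)[0],key=cv2.contourArea)[:,0]+[280,190]
for k in (1,-1): i=np.argmax(c[:,1]+.8*k*c[:,0]); print("corner",c[i])
print("bbox",c.min(0),c.max(0),"tip row pts",c[c[:,1]==c[:,1].min()])
g=cv2.cvtColor(b,6); m=(g[225:262,288:325]<75).astype(np.uint8); cc=max(cv2.findContours(m,0,1)[0],key=cv2.contourArea)[:,0]+[288,225]; lo=cc[cc[:,1]>240]; print("seat cols",lo.min(0),lo.max(0))
T=np.array([571.8,152.7,151])
for z in(4,6,8):
  print(z,[np.round(proj("side",T+[x,y,-z]),1) for x,y in((24.7,13.7),(-13.7,24.7))],"tip",np.round(proj("side",T+[0,0,64-z]),1))
S=np.array([571.7,153.5,95]);t=np.linspace(0,6.28,60);q=np.array([proj("side",S+[17.5*np.cos(a),17.5*np.sin(a),0]) for a in t]);print("pred seat",q.min(0),q.max(0))
E
```

```text
corner [311 235]
corner [298 232]
bbox [296 206] [314 235] tip row pts [[304 206]
 [307 206]
 [306 206]
 [305 206]]
seat cols [299 244] [313 250]
4 [array([294.1, 231.1]), array([310.6, 235.8])] tip [305.4 206.5]
6 [array([294.1, 231.7]), array([310.7, 236.4])] tip [305.4 207.2]
8 [array([294.1, 232.3]), array([310.7, 237. ])] tip [305.4 207.9]
pred seat [298.47749794 238.22226997] [313.53993338 249.23043205]
```

Call:
apply_moves(
  increments=[
    {"tx": 0,"ty": 0,"tz": -0.01,"rx": 0,"ry": 0,"rz": 0,"claw": 0.03},
    {"tx": 0,"ty": 0,"tz": -0.018,"rx": 0,"ry": 0,"rz": 0,"claw": 0.03},
    {"tx": 0,"ty": 0,"tz": -0.022,"rx": 0,"ry": 0,"rz": 0,"claw": 0.03},
    {"tx": 0,"ty": 0,"tz": -0.025,"rx": 0,"ry": 0,"rz": 0,"claw": 0.03},
    {"tx": 0,"ty": 0,"tz": -0.028,"rx": 0,"ry": 0,"rz": 0,"claw": 0.03},
    {"tx": 0,"ty": 0,"tz": -0.03,"rx": 0,"ry": 0,"rz": 0,"claw": 0.03},
    {"tx": 0,"ty": 0,"tz": -0.03,"rx": 0,"ry": 0,"rz": 0,"claw": 0.03},
  ],
)

```text
clock: 6.85
eef_pos: [571.6, 153.3, 120.1]
tool_rot: [-3.141, 0.0, 1.291]
force: [0.2, -0.9, -0.1]
width: 39.2
```

No force, so the core is inside the opening. I'll continue down past the spline tops (TCP about 114).

Call:
apply_moves(
  increments=[
    {"tx": 0,"ty": 0,"tz": -0.002,"rx": 0,"ry": 0,"rz": 0,"claw": 0.03},
    {"tx": 0,"ty": 0,"tz": -0.004,"rx": 0,"ry": 0,"rz": 0,"claw": 0.03},
    {"tx": 0,"ty": 0,"tz": -0.006,"rx": 0,"ry": 0,"rz": 0,"claw": 0.03},
    {"tx": 0,"ty": 0,"tz": -0.008,"rx": 0,"ry": 0,"rz": 0,"claw": 0.03},
    {"tx": 0,"ty": 0,"tz": -0.01,"rx": 0,"ry": 0,"rz": 0,"claw": 0.03},
    {"tx": 0,"ty": 0,"tz": -0.01,"rx": 0,"ry": 0,"rz": 0,"claw": 0.03},
  ],
)

```text
clock: 7.45
eef_pos: [571.5, 153.3, 110.0]
tool_rot: [-3.141, 0.0, 1.291]
force: [0.0, 0.8, -1.4]
width: 39.0
```

```bash
python3 -c "
from cell import *;s=read_state();print(s['clock'],s['eef_pos'],s['tool_rot'],s['force'],s['torque'],s['width'])"
```

```text
7.45 [571.51131734 153.29366206 109.97222429] [-3.14115385e+00  1.85902423e-04  1.29129593e+00] [ 0.01315709  0.83066322 -1.43265261] [0.07970509 0.05978664 0.01140241] 38.969763837961054
```

Call:
apply_moves(
  increments=[
    {"tx": 0,"ty": 0,"tz": -0.002,"rx": 0,"ry": 0,"rz": 0,"claw": 0.03},
    {"tx": 0,"ty": 0,"tz": -0.004,"rx": 0,"ry": 0,"rz": 0,"claw": 0.03},
    {"tx": 0,"ty": 0,"tz": -0.006,"rx": 0,"ry": 0,"rz": 0,"claw": 0.03},
    {"tx": 0,"ty": 0,"tz": -0.007,"rx": 0,"ry": 0,"rz": 0,"claw": 0.03},
    {"tx": 0,"ty": 0,"tz": -0.008,"rx": 0,"ry": 0,"rz": 0,"claw": 0.03},
    {"tx": 0,"ty": 0,"tz": -0.008,"rx": 0,"ry": 0,"rz": 0,"claw": 0.03},
  ],
)

```text
clock: 8.05
eef_pos: [571.6, 153.3, 102.2]
tool_rot: [-3.141, 0.0, 1.291]
force: [-0.9, 0.7, -1.2]
width: 39.1
```

Call:
apply_moves(
  increments=[
    {"tx": 0,"ty": 0,"tz": -0.001,"rx": 0,"ry": 0,"rz": 0,"claw": 0.03},
    {"tx": 0,"ty": 0,"tz": -0.002,"rx": 0,"ry": 0,"rz": 0,"claw": 0.03},
    {"tx": 0,"ty": 0,"tz": -0.003,"rx": 0,"ry": 0,"rz": 0,"claw": 0.03},
    {"tx": 0,"ty": 0,"tz": -0.003,"rx": 0,"ry": 0,"rz": 0,"claw": 0.03},
  ],
)

```text
clock: 8.45
eef_pos: [571.7, 153.3, 99.6]
tool_rot: [3.142, -0.0, 1.291]
force: [-2.8, 1.7, 3.9]
width: 38.8
```

Call:
apply_moves(
  increments=[
    {"tx": 0,"ty": 0,"tz": -0.001,"rx": 0,"ry": 0,"rz": 0,"claw": 0.03},
    {"tx": 0,"ty": 0,"tz": -0.002,"rx": 0,"ry": 0,"rz": 0,"claw": 0.03},
    {"tx": 0,"ty": 0,"tz": -0.002,"rx": 0,"ry": 0,"rz": 0,"claw": 0.03},
  ],
)

```text
clock: 8.75
eef_pos: [571.7, 153.4, 97.6]
tool_rot: [3.142, -0.0, 1.291]
force: [-2.1, 1.5, 6.4]
width: 39.4
```

Call:
apply_moves(
  increments=[
    {"tx": 0,"ty": 0,"tz": -0.001,"rx": 0,"ry": 0,"rz": 0,"claw": 0.03},
    {"tx": 0,"ty": 0,"tz": -0.0025,"rx": 0,"ry": 0,"rz": 0,"claw": 0.03},
    {"tx": 0,"ty": 0,"tz": -0.004,"rx": 0,"ry": 0,"rz": 0,"claw": 0.03},
    {"tx": 0,"ty": 0,"tz": -0.005,"rx": 0,"ry": 0,"rz": 0,"claw": 0.03},
    {"tx": 0,"ty": 0,"tz": -0.005,"rx": 0,"ry": 0,"rz": 0,"claw": 0.03},
  ],
)

```text
clock: 9.25
eef_pos: [571.8, 153.4, 93.5]
tool_rot: [3.142, -0.001, 1.291]
force: [-4.7, 0.2, 12.1]
width: 38.7
```

```bash
python3 - <<'E'
from h import *
b=get_image("side")[:,:,::-1]
s=read_state();print(s['clock'],s['eef_pos'],s['tool_rot'],s['force'],s['torque'],s['width'])
cv2.imwrite("pics/pressed.png",cv2.resize(b[190:290,257:357],(600,600),interpolation=cv2.INTER_CUBIC))
E
```

```text
9.3 [571.78041026 153.35098912  93.49010363] [ 3.14148583e+00 -9.11192023e-04  1.29120023e+00] [-3.99830774  0.26572075 12.12492016] [0.17363094 0.93162461 0.03611509] 38.72047513440198
```

View pics/pressed.png

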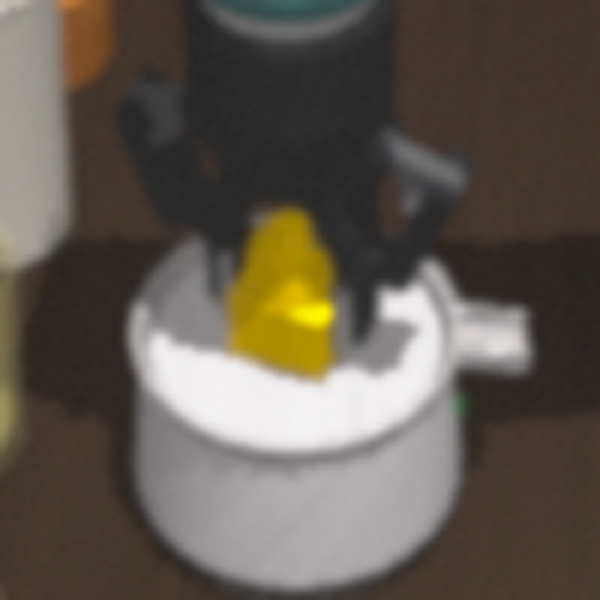

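Call:
apply_moves(
  increments=[
    {"tx": 0,"ty": 0,"tz": -0.0005,"rx": 0,"ry": 0,"rz": 0,"claw": 0.03},
    {"tx": 0,"ty": 0,"tz": -0.0005,"rx": 0,"ry": 0,"rz": 0,"claw": 0.03},
    {"tx": 0,"ty": 0,"tz": -0.0005,"rx": 0,"ry": 0,"rz": 0,"claw": 0.03},
    {"tx": 0,"ty": 0,"tz": -0.0005,"rx": 0,"ry": 0,"rz": 0,"claw": 0.03},
    {"tx": 0,"ty": 0,"tz": -0.0005,"rx": 0,"ry": 0,"rz": 0,"claw": 0.03},
  ],
)

```text
clock: 9.8
eef_pos: [571.8, 153.3, 93.4]
tool_rot: [3.141, -0.001, 1.291]
force: [-4.7, 0.5, 15.9]
width: 39.0
```

```bash
python3 -c "
from cell import *;s=read_state();print(s['clock'],s['eef_pos'],s['force'],s['width']);finish_job()"
```

```text
9.8 [571.77019033 153.32449884  93.43499246] [-4.7085087   0.46740389 15.8886004 ] 38.95997955848961
the job is handed in; nothing more can be done
```

The yellow reamer is on the juicer's spindle, meshed, pressed down and still gripped. I handed the job in at 9.8 s; no verdict is reported.

- **Meshing:** I gripped the reamer by its hub and turned it to the splines' measured angle, about -16°. It slid past the spline tops with no noticeable force. First contact came with the tool tip (TCP) at about 100 mm, which matches the seat height with the tool tip about 5 mm above the reamer's underside.
- **Pressing:** The TCP then went down about 6.5 mm. The last reading was 15.9 N upward, about 5 N sideways, with the fingers 39 mm apart on the hub.
- **What did not quite agree:** In the last 0.5 mm step the force rose from 12 to 16 N while the tool hardly moved. That suggests the spindle was at or near its 8 mm stop, although I measured only about 6.5 mm of travel. Contact height is known only to about 1 mm, and I could not read the spindle joint directly.
- **Other things:** I did not touch them on purpose, and felt no unexpected contact. The last side view showed only the juicer area, so I did not check them all again.

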